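# Key a gear onto an inspection arbor

### The arm

A 6-joint arm with a two-finger parallel gripper is mounted at the origin on a cart in front of the work surface, level with it; the furniture and walls round the work are solid. World frame = base frame: x ahead of the robot, y to its left, z up, the work surface at z = 0. Lengths are in m, angles in rad, forces in N, time in s.
With the tool pointing down it reaches from about 0.4 to 0.925 m from the base axis. Payload 3.4 kg.
Tool frame: the origin (TCP) lies on the centre line of the jaws, within the pads' length; the fingertips stand 19 mm ahead of it and the grasp point (between the pads) is the TCP (r.tips_ahead is the distance from the TCP to the fingertips, in m); z points along the fingers, y is the line along which they close (so a half turn about z gives the same grasp; the last joint's range is limited). The gripper opens to 85 mm and grips with 20 to 120 N. Pads are 22 mm wide; open, the fingers measure 114 mm over their backs; the gripper's body (76 mm by 85 mm) begins 54 mm behind the grasp point. The pads swing forward as they close: fully open they stand 13 mm farther back than shut.
Start: joints at [1.03, 0.307, 1.506, -0, 1.328, -0.073], TCP at [0.259, 0.513, 0.25] pointing down, gripper open.
Joint ranges: [-3.12, 3.12], [-1.05, 2.28], [0.14, 2.33], [-1.42, 4.57], [0.1, 2.73], [-2.68, 2.68]. Speed limits (rad/s): [2.57, 2.57, 3.14, 3.14, 3.14, 3.14].

### API

Orientations are given as [roll, pitch, yaw] about the fixed x, y, z axes, in that order (R = Rz(yaw) Ry(pitch) Rx(roll)).
In Python, from rig import status, get_image, camera_info, ticket, r gives the robot as it stands.
- The arm moves only by the tool move_arm, never from a script. Its arguments are lists of equal length, an entry for each row: "travel": the shift along the tool's x, y, z scaled (see below), a list of three; "twist": the turn about the tool's z scaled (see below). In form: {"travel": [[x, y, z], ...], "twist": [twist, ...]}. A call has exactly 10 rows; each row is the pose to reach, as a shift and turn from the pose commanded when the call began, along the tool's axes at that moment; what a row does not reach only later rows make up. The controller multiplies each number of a shift by 0.5 m and each number of a turn by 90 degrees. A row lasts 1/12 s, in which the tool goes at most 41.7 mm and 7.16 degrees, less where a joint would pass 70% of its speed; a pose out of reach is approached as far as the arm can. A call with a number of a shift or a turn outside -1 to 1 is refused whole. A call with a gripper value outside its range is refused whole. "grip" is the finger opening in mm, from 0 to 85.4, set as the call begins (left out, the last holds). The fingers move at their own pace and stop on an object; "squeeze" is the grip in N (left out, the last holds). Time passes only in rows, so rows that repeat a pose let the fingers close, or fill a call up. It gives the time, the measured TCP pose, the force, the opening and the grip force at its end, in the units of the state.
- status.read_state(): the state, without advancing time (a new reading comes with each control period).
- get_image(name): name is "side" or "top" or "wrist"; returns the picture (480x640x3 uint8, red, green, blue); there is no depth.
- camera_info(name): a dict with "fx", "fy", "cx", "cy" (pixels), "rvec" (rotation vector, rad) and "tvec" (3), from world to camera coordinates, as OpenCV has them; the wrist camera has in their place "tool_from_camera" (4x4, takes a point from camera to tool coordinates, whose origin is the TCP and whose axes are the flange's). Camera axes: x right, y down, z forward; pixel columns grow to the right and rows downward; lengths in m; the calibration is good to about 2 mm. A picture is of the moment at which its call begins: read the wrist's pose just before it. camera_info takes no time and is no camera call.
- ticket.close_job(): hands the job in; it is judged then, once.
The state is a dict: "time_s": time; "joints": joint angles; "joint_velocities": joint speeds; "joint_efforts": joint torques, N m; "tcp_pos": TCP position; "tcp_rot": TCP orientation; "force": force on the tool from outside, world axes, zero at the start; "ft_torque": the same for the moment, N m; "grip_width": finger opening in m; "grip_force": force on a finger pad.
Only numpy, scipy, OpenCV 4.12 (cv2) and the standard library are available. Lean on these libraries where they do the work, as an engineer would, in place of code of your own. Each camera call takes 0.05 s, during which the arm holds its last target. There are 200 camera calls.

### The job

Mount the gear on the arbor stand for its run-out check: first put the loose key fully down into the slot of the arbor, feeling for the slot with light pressure, then slide the gear down over the arbor and the key until it sits fully home, and let go. Do not force anything: press gently throughout, and leave the parts standing around undisturbed.

Things in the scene. Friction and masses are not known exactly. Their poses are not given: they have to be found in the camera images.
- arbor: Base of the arbor stand, fixed on the bench: dark steel disc, 96 mm diameter, 12 mm thick, with 3 small screws (top 16 mm). Origin: centre of its underside; z up. The bright arbor (collar and slotted shaft) is clamped in it upright, on the same axis, and cannot be turned by gentle forces. The slot's side is NOT told by this pose: it lies within 0.85 rad either way of the base's -x axis; see or feel it.
- shaft_top (a point): Centre of the top of the shaft, 80 mm above the bench; axes as the base. Shaft 28 mm diameter, 56 mm tall above the collar, top edge rounded 3 mm. One slot runs down its side, open at the top and outwards: 11 mm wide, its flat floor 8 mm from the axis, so the top offers a ledge beside the slot.
- collar_top (a point): Centre of the top face of the collar, 24 mm above the bench, on the axis; axes as the base. Collar 64 mm diameter. At the foot of the slot the collar has a pocket: 11 mm wide, from 8 to 23 mm from the axis, 8 mm deep (floor 16 mm above the bench).
- key: The loose steel key (45 g), standing on end on the bench; origin: centre of its lower end. Home, its foot stands on the pocket floor, its centre is 36 mm above the bench and 15.5 mm from the axis, its top 56 mm above the bench; it stands 8.5 mm out of the shaft.
- key_mid (a point): Centre of the key, half-way up. 14 mm along x, 10 mm along y, 40 mm tall along z, both ends chamfered 1 mm. Its 10 mm goes across the slot (1 mm of play), its 14 mm points away from the axis; either end down, either way round. Held between its 10 mm faces by only the outer 5 to 7 mm of its 14 mm depth, the fingers pass down outside the shaft.
- gear: The loose steel gear, 0.4 kg, lying on the bench, toothed rim down; origin: centre of its underside, z along its axis, up. It goes on rim down. Its underside meets the top of the key 56 mm above the bench; home, it rests on the collar 24 mm above the bench.
- gear_mid (a point): Centre of the gear, 17 mm up. Rim 80 mm diameter, 10 mm thick; above it a hub 60 mm diameter, 24 mm high (34 mm in all), with two upright flats 54 mm apart facing the gear's +y and -y: grip there. Through bore 29 mm diameter with a keyway on its -x side, 11 mm wide, reaching 24 mm from the axis. Home, this point is 41 mm above the bench.
- bush: bystander: flanged grey turned bush, 28 mm diameter, 20 mm high, standing on the bench; origin at its underside
- vial: bystander: screw-cap sample vial, 26 mm diameter, 52 mm high, standing on the bench; origin at its underside
- cone: bystander: grey turned cone, 22 mm diameter, 26 mm high, standing on the bench; origin at its underside

How it is judged:
By the outcome, as a careful person would: the job done as asked, in the order asked, and still so for the second after the job is handed in, with the robot touching nothing.
It also fails if it takes over 72 s, if anything falls off the work surface, if the arm or the gripper's body presses on something with over 40 N, if the wrist force passes 120 N, or if a joint passes its speed limit or range.

## Working session

There is one attempt and no reset: what is moved stays moved. The work goes in short steps, Python scripts to look and compute and a tool call to move; the robot and the scene stay as the last step left them, time stands still between calls to the robot, and variables do not carry over. Pictures are saved under pics/ and viewed, at most 10 in all, crops included, and the job is handed in when it is done.

Besides the shell and the picture viewer there is one more tool, called after ">>>" as name(argument=value, ...), one argument or row to a line, values as JSON. move_arm: Moves the arm, as the interface text tells. Shifts and turns lie within -1 to 1; 1 stands for 0.5 m of shift or 90 degrees of turn. Its arguments: {"type":"object","properties":{"travel":{"type":"array","items":{"type":"array","items":{"type":"number","minimum":-1,"maximum":1}}},"twist":{"type":"array","items":{"type":"number","minimum":-1,"maximum":1}},"grip":{"type":"number"},"squeeze":{"type":"number"}},"required":["travel","twist"]}

```bash
ls; mkdir -p pics; python3 - <<'E'
from rig import status, get_image, camera_info, r
import cv2
print(status.read_state())
for n in ["side","top","wrist"]:
    print(n,camera_info(n))
for n in ["top","side"]:
    cv2.imwrite(f"pics/{n}0.png",get_image(n)[:,:,::-1])
E
```

```text
pics
{'time_s': 0.0, 'joints': array([ 1.02953199e+00,  3.07563671e-01,  1.50771019e+00,  9.43764233e-06,
        1.32835648e+00, -7.34927635e-02]), 'joint_velocities': array([ 0.00030516, -0.00096071, -0.00043528, -0.00014454, -0.00072172,
        0.00101631]), 'joint_efforts': array([ 7.12222427e-04, -4.57537758e+01, -2.51920098e+01, -4.12626332e-04,
        1.32703671e-02, -1.74670441e-05]), 'tcp_pos': array([0.25893829, 0.51265157, 0.24937244]), 'tcp_rot': array([-3.13956113e+00, -1.58753360e-04,  2.67381864e+00]), 'force': array([ 0.63364106, -0.37964904, -0.13543472]), 'ft_torque': array([ 0.01055365,  0.03991104, -0.00066131]), 'grip_force': 0.0, 'grip_width': 0.08528858085666095}
side {'fx': 495.574186393294, 'fy': 495.574186393294, 'cx': 321.74194924400484, 'cy': 230.85856613645058, 'rvec': array([ 0.13022895, -2.58827231,  1.73715649]), 'tvec': array([0.60363354, 0.07282922, 0.92983639])}
top {'fx': 554.4150504519438, 'fy': 554.4150504519438, 'cx': 311.30053082087454, 'cy': 247.42303389774872, 'rvec': array([ 2.05704635, -2.17001131,  0.22116342]), 'tvec': array([0.12780655, 0.57914145, 0.86981724])}
wrist {'fx': 419.1931938003443, 'fy': 419.1931938003443, 'cx': 323.12241427899346, 'cy': 245.1697461910188, 'tool_from_camera': array([[ 8.63131986e-04, -9.50350426e-01, -3.11180530e-01,
         7.95749192e-02],
       [ 9.99999475e-01,  6.48250419e-04,  7.93965070e-04,
        -1.06557025e-03],
       [-5.52822134e-04, -3.11181052e-01,  9.50350487e-01,
        -1.24025534e-01],
       [ 0.00000000e+00,  0.00000000e+00,  0.00000000e+00,
         1.00000000e+00]])}
```

View pics/top0.png

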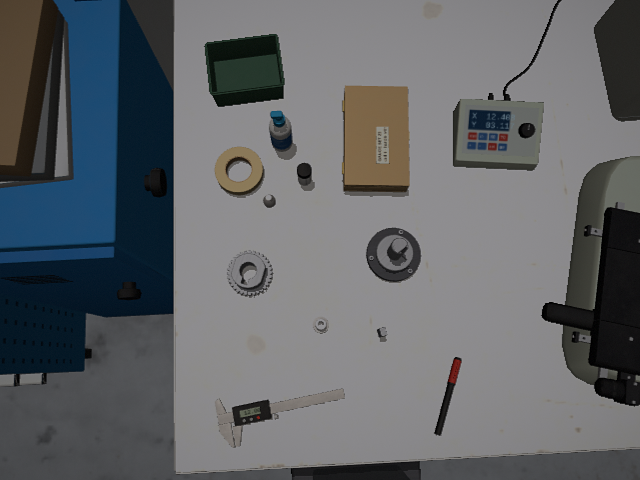

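View pics/side0.png

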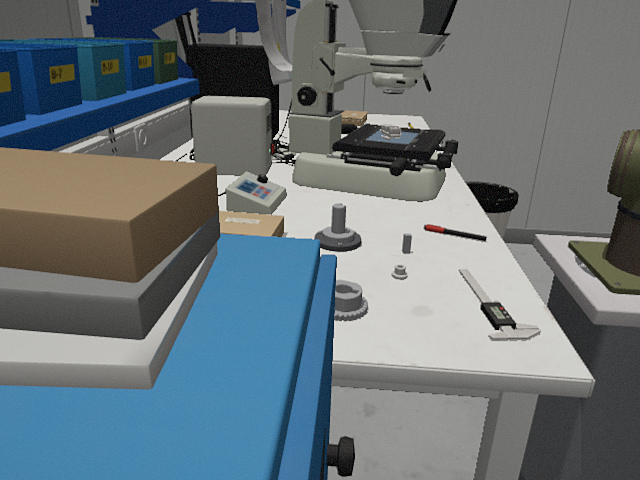

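Top view: arbor base about (393,254), gear (250,273), key (381,333), bush (320,325), cone (268,200), vial (304,174). The side view agrees. I'll enlarge the top crop.

```bash
cat > h.py <<'E'
import numpy as np, cv2
from rig import status, get_image, camera_info, r
from scipy.spatial.transform import Rotation as R
def cam(n, st=None):
    c=camera_info(n); K=np.array([[c['fx'],0,c['cx']],[0,c['fy'],c['cy']],[0,0,1]])
    if n!='wrist':
        A=R.from_rotvec(c['rvec']).as_matrix(); return K,A,np.array(c['tvec'])
    st=st or status.read_state()
    T=np.eye(4);T[:3,:3]=R.from_euler('xyz',st['tcp_rot']).as_matrix();T[:3,3]=st['tcp_pos']
    W=np.linalg.inv(T@c['tool_from_camera']); return K,W[:3,:3],W[:3,3]
def ray(C,p,z):
    K,A,t=C; d=A.T@np.linalg.solve(K,[p[0],p[1],1]); o=-A.T@t
    return o+d*(z-o[2])/d[2]
def proj(C,P):
    K,A,t=C; q=(np.atleast_2d(P)@A.T+t)@K.T; return q[:,:2]/q[:,2:]
E
python3 - <<'E'
from h import *
C=cam('top')
for n,p,z in [('arbor',(393,254),.006),('shaft',(398,246),.08),('gear',(250,273),.005),('key',(382,331),.04),('bush',(320,325),.01),('cone',(268,200),.013),('vial',(304,174),.03)]:
    print(n,ray(C,p,z).round(4))
print(proj(C,[[.5,0,0],[.55,0,0],[.5,.05,0]]))
im=cv2.imread('pics/top0.png')
a=cv2.resize(im[220:290,350:440],None,fx=6,fy=6,interpolation=3)[:420,:400]
a=im[215:295,355:435];b=im[235:315,210:290];c=im[305:345,360:400]
o=np.hstack([cv2.resize(x,(390,390),interpolation=cv2.INTER_CUBIC) for x in (a,b)])
cv2.imwrite('pics/crop0.png',o)
E
```

```text
arbor [ 0.5767 -0.0476  0.006 ]
shaft [ 0.5757 -0.0453  0.08  ]
gear [0.5564 0.2065 0.005 ]
key [ 0.4414 -0.0132  0.04  ]
bush [0.4587 0.0886 0.01  ]
cone [0.686  0.1693 0.013 ]
vial [0.7255 0.1023 0.03  ]
[[369.05465436 298.98652681]
 [366.9547922  270.85911162]
 [340.58443297 300.50820211]]
```

View pics/crop0.png

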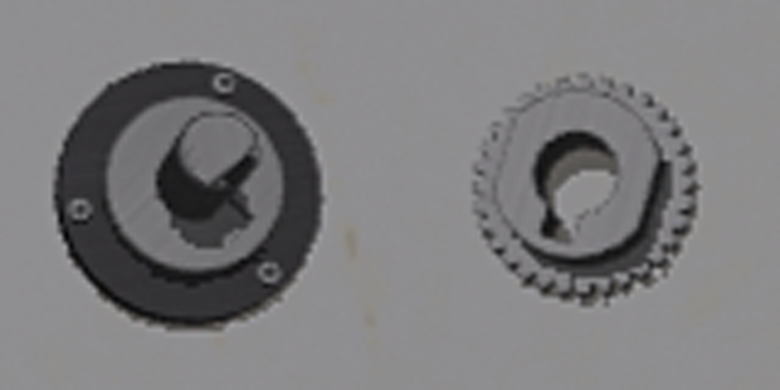

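Arbor slot faces roughly world (−x,−y); gear keyway faces about 157°. I'll look closer with the wrist camera, over the gear and then over arbor and key.

>>> move_arm(
  travel=[
    [-0.072, -0.035, 0.01],
    [-0.144, -0.07, 0.02],
    [-0.216, -0.105, 0.03],
    [-0.288, -0.14, 0.04],
    [-0.36, -0.175, 0.05],
    [-0.432, -0.21, 0.06],
    [-0.504, -0.245, 0.07],
    [-0.576, -0.28, 0.08],
    [-0.648, -0.315, 0.1],
    [-0.712, -0.342, 0.1],
  ],
  twist=[0, 0, 0, 0, 0, 0, 0, 0, 0, 0],
)

```text
time_s: 0.93
tcp_pos: [0.4996, 0.1973, 0.1984]
tcp_rot: [-3.139, -0.002, 2.673]
force: [0.0, -1.1, -1.1]
grip_width: 0.0853
grip_force: 0.0
```

```bash
python3 - <<'E'
from h import *
st=status.read_state(); im=get_image('wrist')[:,:,::-1]
print(st['time_s'],st['tcp_pos'],st['tcp_rot'],st['joint_velocities'].round(3))
cv2.imwrite('pics/w1.png',im); np.save('w1.npy',np.r_[st['tcp_pos'],st['tcp_rot']])
E
```

```text
0.9333 [0.4996127  0.19726178 0.19840777] [-3.13865598e+00 -2.36233912e-03  2.67307006e+00] [-0.716  0.157 -0.276  0.016  0.109 -0.708]
```

View pics/w1.png

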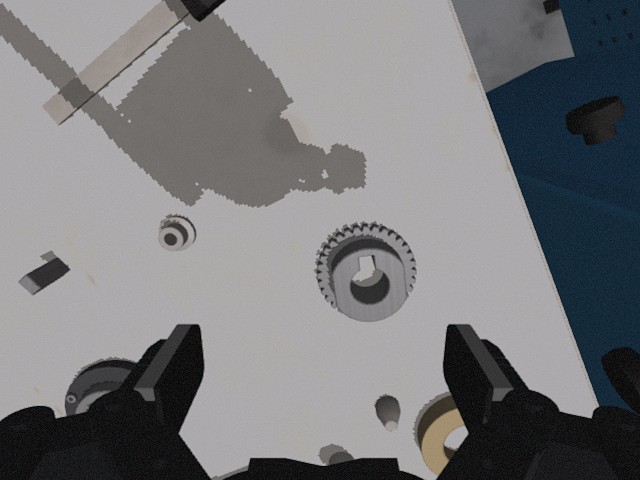

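Gear hub at (369,285), keyway pointing up in the image; key at (45,275), arbor (105,390), bush (175,235). The arm was still moving, so I'll take the picture again, settled.

```bash
python3 - <<'E'
from h import *
for i in range(4): get_image('wrist')
st=status.read_state(); im=get_image('wrist')[:,:,::-1]
print(st['time_s'],st['tcp_pos'],st['tcp_rot'],st['joint_velocities'].round(3))
np.save('w2.npy',np.r_[st['tcp_pos'],st['tcp_rot']]); cv2.imwrite('pics/w2.png',im)
cv2.imwrite('pics/w2c.png',cv2.resize(im[200:340,300:440],(600,600),interpolation=cv2.INTER_CUBIC))
E
```

```text
1.1833 [0.4994509  0.19997072 0.19990113] [-3.14108445e+00 -1.42666295e-03  2.67272082e+00] [ 0.031 -0.009  0.007 -0.001  0.001 -0.001]
```

View pics/w2c.png

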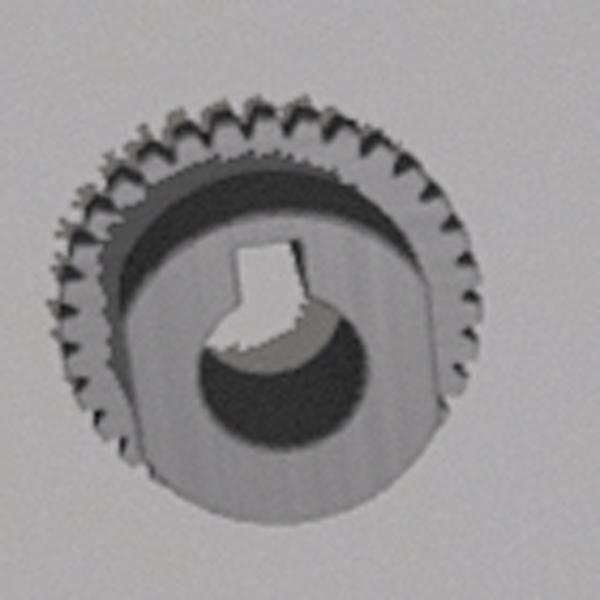

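>>> move_arm(
  travel=[
    [-0.044, -0.064, 0.006],
    [-0.088, -0.128, 0.014],
    [-0.132, -0.192, 0.02],
    [-0.176, -0.256, 0.026],
    [-0.22, -0.32, 0.034],
    [-0.262, -0.384, 0.04],
    [-0.262, -0.384, 0.04],
    [-0.262, -0.384, 0.04],
    [-0.262, -0.384, 0.04],
    [-0.262, -0.384, 0.04],
  ],
  twist=[0, 0, 0, 0, 0, 0, 0, 0, 0, 0],
)

```text
time_s: 2.07
tcp_pos: [0.5299, -0.0284, 0.1805]
tcp_rot: [3.141, -0.001, 2.676]
force: [-0.3, -0.6, 0.6]
grip_width: 0.0852
grip_force: 0.0
```

```bash
python3 - <<'E'
from h import *
p=np.load('w2.npy'); C=cam('wrist',dict(tcp_pos=p[:3],tcp_rot=p[3:]))
f=lambda x,y,z=.034: ray(C,(300+x/4.2857,200+y/4.2857),z)[:2]
c=f(282,366);k=f(268,241);print('gear',c,k, 'keyway dist',np.linalg.norm(k-c),'ang',np.degrees(np.arctan2(*(k-c)[::-1])))
for a,b in [((127,310),(145,465)),((429,285),(440,405)),((240,245),(297,238))]:
    d=f(*a)-f(*b); print(np.degrees(np.arctan2(*d[::-1])),np.linalg.norm(d))
print('flat sep',np.linalg.norm(f(136,387)-f(437,380)),'hub dia',np.linalg.norm(f(280,523)-f(280,210)), f(136,366)/2+f(437,366)/2)
st=status.read_state(); im=get_image('wrist')[:,:,::-1]
print(st['time_s'],st['tcp_pos'],st['tcp_rot'],st['joint_velocities'].round(3))
np.save('w3.npy',np.r_[st['tcp_pos'],st['tcp_rot']]); cv2.imwrite('pics/w3.png',im)
q=proj(cam('wrist',st),[[.441,-.013,.04],[.576,-.046,.08],[.576,-.046,.024]]);print(q)
def crop(i):
    x,y=np.clip(q[i],[75,75],[565,405]).astype(int)
    print(x-75,y-75); return cv2.resize(im[y-75:y+75,x-75:x+75],(400,400),interpolation=cv2.INTER_CUBIC)
cv2.imwrite('pics/w3c.png',np.hstack([crop(0),crop(1)]))
E
```

```text
gear [0.55535321 0.20660561] [0.53319593 0.21429705] keyway dist 0.02345428331542595 ang 160.8566134567831
159.62609349028767 0.029931650729514005
161.30093235769348 0.02289052190815842
-109.36447926787896 0.00980927404860294
flat sep 0.05290779750672836 hub dia 0.05965736659579653 [0.5557091  0.20730966]
2.0667 [ 0.52986679 -0.02841563  0.18046387] [ 3.14113251e+00 -5.14136374e-04  2.67605559e+00] [ 0.01  -0.001 -0.001 -0.004 -0.004 -0.003]
[[280.65157455  96.05301763]
 [332.68538376 332.03522347]
 [330.94749202 293.16913913]]
205 21
257 257
```

View pics/w3c.png

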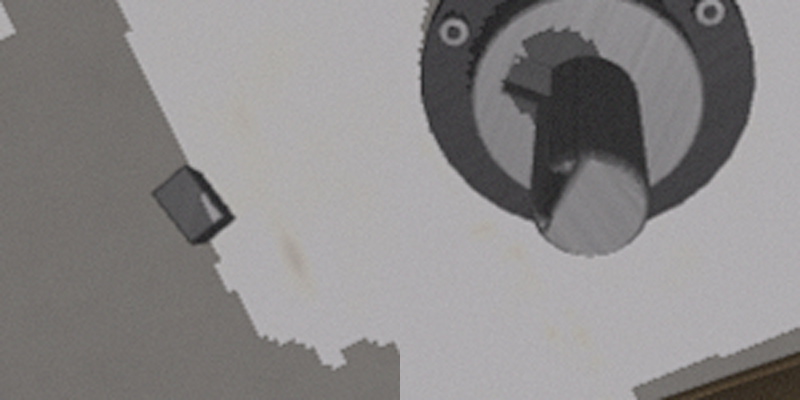

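Key top face: corners about (152,192),(186,167),(195,243) in the left crop; the slot's flat runs (540,228)–(578,160) in the right crop, opening to the upper left. I'll enlarge and brighten both.

```bash
python3 - <<'E'
from h import *
im=cv2.imread('pics/w3.png')
im=(255*np.minimum(1,(im/190.))**.55).astype(np.uint8)
a=im[75:125,250:300];b=im[270:360,290:380]
cv2.imwrite('pics/w3d.png',np.hstack([cv2.resize(x,(400,400),interpolation=cv2.INTER_CUBIC) for x in(a,b)]))
E
```

```text
(no output)
```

View pics/w3d.png

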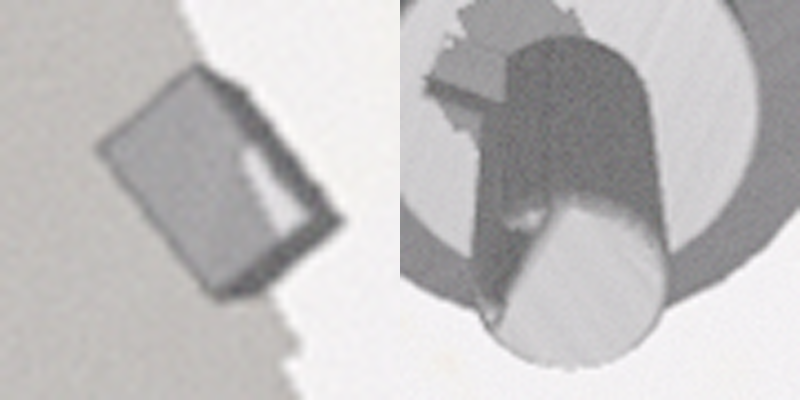

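```bash
python3 - <<'E'
from h import *
from scipy.optimize import least_squares
p=np.load('w3.npy'); C=cam('wrist',dict(tcp_pos=p[:3],tcp_rot=p[3:]))
B=lambda x,y:(257+(x-400)/2.667,257+y/2.667)
D=lambda x,y:(290+(x-400)/4.444,270+y/4.444)
k=np.array([ray(C,(250+x/8,75+y/8),.04)[:2] for x,y in [(98,147),(193,68),(313,218),(218,297)]])
print('key c',k.mean(0),'edges',[np.linalg.norm(k[i]-k[i-3]).round(4) for i in range(4)],'long dir',np.degrees(np.arctan2(*(k[3]-k[0])[::-1])),'short',np.degrees(np.arctan2(*(k[1]-k[0])[::-1])))
def fit(pts,z,r0):
    P=np.array([ray(C,q,z)[:2] for q in pts])
    f=least_squares(lambda v:np.linalg.norm(P-v,axis=1)-r0,P.mean(0)); print(f.x,(f.fun*1e3).round(2),'mm'); return f.x
fit([B(421,80),B(755,75),B(500,207),B(700,195)],.012,.048)
fit([B(472,95),B(704,95),D(758,105),D(710,225)],.024,.032)
c=fit([D(667,285),D(640,340),D(570,369),D(510,350)],.078,.0138)
for n,a,z in [('slot top',(565,207),.08),('slot bot',(497,330),.08),('lip1',(527,218),.079),('lip2',(490,312),.079)]:
    print(n,ray(C,D(*a),z)[:2])
a=ray(C,D(565,207),.08)[:2];b=ray(C,D(497,330),.08)[:2]
d=b-a; print('floor dir normal',np.degrees(np.arctan2(d[1],d[0]))+np.array([90,-90]),np.linalg.norm(d), 'dist from c',abs(np.cross(d,c-a))/np.linalg.norm(d))
print('mid dir',[np.degrees(np.arctan2(*(( m-c)[::-1]))) for m in [(a+b)/2,(ray(C,D(527,218),.079)[:2]+ray(C,D(490,312),.079)[:2])/2]])
# top camera check of arbor/key
E
```

```text
key c [ 0.44059089 -0.01611816] edges [np.float64(0.0091), np.float64(0.0135), np.float64(0.0092), np.float64(0.0136)] long dir 12.217182525098881 short 100.45616268235061
[ 0.57649562 -0.04859284] [-0.17 -0.77 -0.49  0.48] mm
[ 0.57640707 -0.04921275] [-0.28  0.04 -0.29 -0.05] mm
[ 0.57632152 -0.04947752] [-0.12 -0.03  0.21 -0.23] mm
slot top [ 0.5651744  -0.04436516]
slot bot [ 0.5778417  -0.06110544]
lip1 [ 0.56482922 -0.04991866]
lip2 [ 0.57542888 -0.06097981]
floor dir normal [  37.11462645 -142.88537355] 0.02099279968461616 dist from c 0.005804185239095264
mid dir [np.float64(-145.90968159462486), np.float64(-136.03973867765072)]<stdin>:17: DeprecationWarning: Arrays of 2-dimensional vectors are deprecated. Use arrays of 3-dimensional vectors instead. (deprecated in NumPy 2.0)
```

Axis estimates agree at (0.5764, −0.0492). The slot direction, about −141°±5, needs a closer view from its own side on the way to the key.

>>> move_arm(
  travel=[
    [-0.006, -0.015, 0.02],
    [-0.011, -0.03, 0.04],
    [-0.017, -0.045, 0.06],
    [-0.022, -0.06, 0.08],
    [-0.028, -0.075, 0.1],
    [-0.033, -0.088, 0.1],
    [-0.033, -0.088, 0.1],
    [-0.033, -0.088, 0.1],
    [-0.033, -0.088, 0.1],
    [-0.033, -0.088, 0.1],
  ],
  twist=[-0.078, -0.156, -0.234, -0.312, -0.39, -0.46, -0.46, -0.46, -0.46, -0.46],
)

```text
time_s: 2.95
tcp_pos: [0.5256, -0.0762, 0.1308]
tcp_rot: [-3.141, 0.001, -2.887]
force: [-0.0, 0.2, 0.4]
grip_width: 0.0854
grip_force: 0.0
```

```bash
python3 - <<'E'
from h import *
st=status.read_state(); im=get_image('wrist')[:,:,::-1]
print(st['time_s'],st['tcp_pos'],st['tcp_rot'],st['joint_velocities'].round(3))
np.save('w4.npy',np.r_[st['tcp_pos'],st['tcp_rot']]); cv2.imwrite('pics/w4.png',im)
C=cam('wrist',st); c=np.array([.5764,-.0493])
q=proj(C,[[*c,.05]])[0].astype(int);print(q,q-80)
im=(255*np.minimum(1,(im/190.))**.55).astype(np.uint8)
o=cv2.resize(im[q[1]-80:q[1]+80,q[0]-80:q[0]+80],(600,600),interpolation=cv2.INTER_CUBIC)
cv2.imwrite('pics/w4c.png',o)
E
```

```text
2.95 [ 0.52557023 -0.0761926   0.13078046] [-3.14134685e+00  9.01036685e-04 -2.88741220e+00] [-0.007 -0.001  0.001 -0.002 -0.    -0.012]
[348 361] [268 281]
```

View pics/w4c.png

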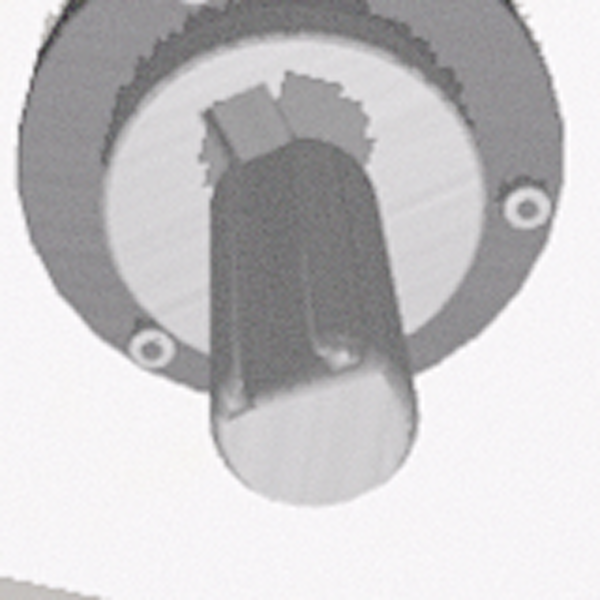

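```bash
python3 - <<'E'
from h import *
from scipy.optimize import least_squares
p=np.load('w4.npy'); C=cam('wrist',dict(tcp_pos=p[:3],tcp_rot=p[3:]))
D=lambda x,y:(268+x/3.75,281+y/3.75)
def fit(pts,z,r0):
    P=np.array([ray(C,D(*q),z)[:2] for q in pts])
    f=least_squares(lambda v:np.linalg.norm(P-v,axis=1)-r0,P.mean(0)); print(f.x,(f.fun*1e3).round(2),'mm'); return f.x
fit([(103,200),(487,200),(295,33),(180,75),(440,90)],.024,.032)
c=fit([(215,450),(415,425),(312,506),(250,490),(385,480)],.078,.0138)
c=np.array([.5764,-.0492])
ang=lambda d:np.degrees(np.arctan2(d[1],d[0]))
L,Rr,R2=[ray(C,D(*a),.024)[:2] for a in [(205,112),(268,83),(300,140)]]
print('pocket width',np.linalg.norm(L-Rr),'dist',np.linalg.norm((L+Rr)/2-c),'dir',ang((L+Rr)/2-c),'edge dir',ang(Rr-R2),'end normal',ang(L-Rr)+np.array([90,-90]))
a,b=[ray(C,D(*a),.08)[:2] for a in [(230,415),(372,370)]]
print('chord',np.linalg.norm(a-b),'normal',ang(b-a)+np.array([90,-90]))
for s in (-135,-138,-141,-144):
    u=np.array([np.cos(np.radians(s)),np.sin(np.radians(s))]);v=np.array([-u[1],u[0]])
    q=proj(C,[[*(c+x*u+y*v),z] for x,y,z in [(.023,.0055,.024),(.023,-.0055,.024),(.014,.0055,.024),(.008,.0055,.08),(.008,-.0055,.08),(.0129,.0055,.05),(.0129,-.0055,.05)]])
    print(s,((q-[268,281])*3.75).round().tolist())
E
```

```text
[ 0.57625217 -0.04855183] [ 0.14 -0.19  0.39 -0.52  0.03] mm
[ 0.57646248 -0.0492624 ] [ 0.   -0.   -0.04  0.03  0.03] mm
pocket width 0.01145361165199432 dist 0.022925534530425267 dir -141.31769982019182 edge dir -137.86357201763232 end normal [  41.6544663 -138.3455337]
chord 0.019823219536299716 normal [215.26870439  35.26870439]
-135 [[193.0, 119.0], [252.0, 88.0], [221.0, 161.0], [248.0, 405.0], [321.0, 369.0], [226.0, 253.0], [291.0, 220.0]]
-138 [[199.0, 114.0], [259.0, 86.0], [224.0, 158.0], [250.0, 402.0], [325.0, 369.0], [229.0, 249.0], [295.0, 219.0]]
-141 [[205.0, 110.0], [267.0, 85.0], [227.0, 155.0], [252.0, 399.0], [328.0, 370.0], [233.0, 246.0], [300.0, 219.0]]
-144 [[211.0, 106.0], [274.0, 84.0], [231.0, 152.0], [254.0, 396.0], [332.0, 371.0], [236.0, 243.0], [305.0, 219.0]]
```

Slot direction −141° reproduces the pocket corners and groove lines well. Now to the key: TCP over it, offset 12 mm outwards.

>>> move_arm(
  travel=[
    [0.04, 0.04, 0.0],
    [0.08, 0.08, 0.0],
    [0.12, 0.12, 0.03],
    [0.158, 0.16, 0.06],
    [0.158, 0.16, 0.1],
    [0.158, 0.16, 0.13],
    [0.158, 0.16, 0.13],
    [0.158, 0.16, 0.13],
    [0.158, 0.16, 0.13],
    [0.158, 0.16, 0.13],
  ],
  twist=[0.036, 0.036, 0.036, 0.036, 0.036, 0.036, 0.036, 0.036, 0.036, 0.036],
  grip=40,
  squeeze=30,
)

```text
time_s: 3.83
tcp_pos: [0.4299, -0.0198, 0.0662]
tcp_rot: [-3.141, 0.002, -2.944]
force: [0.5, -0.2, -0.3]
grip_width: 0.04
grip_force: 0.0
```

```bash
python3 - <<'E'
from h import *
st=status.read_state(); im=get_image('wrist')[:,:,::-1]
print(st['time_s'],st['tcp_pos'],st['tcp_rot'],st['force'],st['grip_width'],r.tips_ahead)
cv2.imwrite('pics/w5.png',im)
C=cam('wrist',st)
q=proj(C,[[.4406,-.0161,.04]])[0];print(q)
x,y=q.astype(int); im=(255*np.minimum(1,(im/190.))**.55).astype(np.uint8)
y=min(y,420);x0,y0=x-60,y-60;print(x0,y0)
cv2.imwrite('pics/w5c.png',cv2.resize(im[y0:y0+120,x0:x0+120],(600,600),interpolation=cv2.INTER_CUBIC))
a=np.radians(191.3);u=np.array([np.cos(a),np.sin(a)]);v=np.array([-u[1],u[0]]);c=np.array([.4406,-.0161])
Q=proj(C,[[*(c+i*.007*u+j*.005*v),.04] for i,j in[(1,1),(1,-1),(-1,-1),(-1,1)]]);print(((Q-[x0,y0])*5).round())
E
```

```text
3.8333 [ 0.42986721 -0.01980361  0.06622443] [-3.14081296e+00  2.17353278e-03 -2.94377895e+00] [ 0.46625216 -0.21283349 -0.28270528] 0.040024114741866075 0.019
[329.21234812 343.39119959]
269 283
[[240. 226.]
 [364. 226.]
 [361. 376.]
 [240. 376.]]
```

View pics/w5c.png

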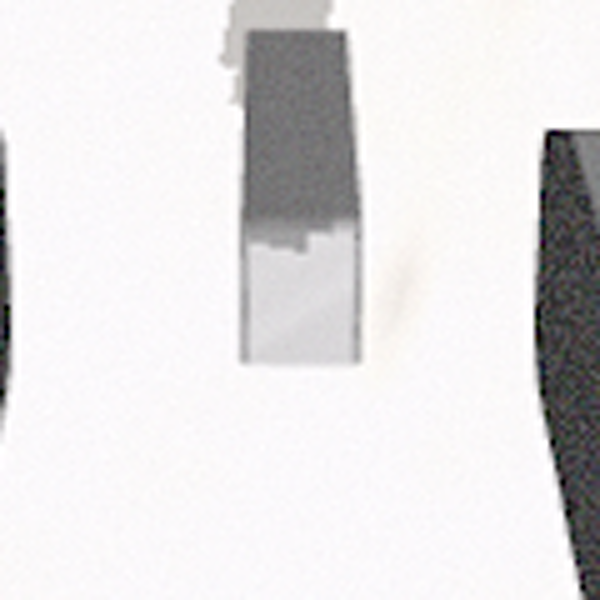

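Prediction and picture agree within 1 mm; the key sits 1.5 mm to +y and 0.8 mm to +x of tool. Correct and go down, then close.

>>> move_arm(
  travel=[
    [0.003, 0.003, 0.02],
    [0.003, 0.003, 0.045],
    [0.003, 0.003, 0.066],
    [0.003, 0.003, 0.066],
    [0.003, 0.003, 0.066],
    [0.003, 0.003, 0.066],
    [0.003, 0.003, 0.066],
    [0.003, 0.003, 0.066],
    [0.003, 0.003, 0.066],
    [0.003, 0.003, 0.066],
  ],
  twist=[0, 0, 0, 0, 0, 0, 0, 0, 0, 0],
)

```text
time_s: 4.72
tcp_pos: [0.4271, -0.0184, 0.0327]
tcp_rot: [-3.141, 0.001, -2.943]
force: [0.6, 0.0, 0.7]
grip_width: 0.0402
grip_force: 0.0
```

>>> move_arm(
  travel=[
    [0, 0, 0],
    [0, 0, 0],
    [0, 0, 0],
    [0, 0, 0],
    [0, 0, 0],
    [0, 0, 0],
    [0, 0, 0],
    [0, 0, 0],
    [0, 0, 0],
    [0, 0, 0],
  ],
  twist=[0, 0, 0, 0, 0, 0, 0, 0, 0, 0],
  grip=0,
  squeeze=40,
)

```text
time_s: 5.55
tcp_pos: [0.4268, -0.0184, 0.0324]
tcp_rot: [-3.142, 0.0, -2.943]
force: [-0.4, -0.0, 5.0]
grip_width: 0.0087
grip_force: 39.1
```

>>> move_arm(
  travel=[
    [0, 0, -0.05],
    [0, 0, -0.12],
    [-0.05, -0.03, -0.19],
    [-0.1, -0.06, -0.19],
    [-0.15, -0.09, -0.19],
    [-0.2, -0.12, -0.19],
    [-0.231, -0.146, -0.19],
    [-0.231, -0.146, -0.19],
    [-0.231, -0.146, -0.19],
    [-0.231, -0.146, -0.19],
  ],
  twist=[0, 0, -0.06, -0.12, -0.18, -0.25, -0.307, -0.307, -0.307, -0.307],
)

```text
time_s: 6.38
tcp_pos: [0.5528, -0.0668, 0.1263]
tcp_rot: [3.139, -0.002, -2.462]
force: [-0.5, 0.1, -0.5]
grip_width: 0.0085
grip_force: 39.1
```

```bash
python3 - <<'E'
from h import *
st=status.read_state(); im=get_image('wrist')[:,:,::-1]
print(st['time_s'],st['tcp_pos'],st['tcp_rot'],st['force'],st['ft_torque'],st['grip_width'])
cv2.imwrite('pics/w6.png',im); np.save('w6.npy',np.r_[st['tcp_pos'],st['tcp_rot']])
C=cam('wrist',st)
im=(255*np.minimum(1,(im/190.))**.55).astype(np.uint8)
x0,y0=275,270;print(st['tcp_pos'])
cv2.imwrite('pics/w6c.png',cv2.resize(im[y0:y0+120,x0:x0+120],(600,600),interpolation=cv2.INTER_CUBIC))
T=R.from_euler('xyz',st['tcp_rot']).as_matrix()
Q=proj(C,[st['tcp_pos']+T@np.array([-.0130+i*.007,j*.005,-.0073]) for i,j in[(1,1),(1,-1),(-1,-1),(-1,1)]]);print(((Q-[x0,y0])*5).round().tolist())
E
```

```text
6.3833 [ 0.552807   -0.06684435  0.12632538] [ 3.13898738e+00 -2.01624949e-03 -2.46237483e+00] [-0.4888004   0.06071095 -0.46029145] [ 0.03231745 -0.01707275  0.03704556] 0.008532695989258396
[ 0.552807   -0.06684435  0.12632538]
[[328.0, 576.0], [176.0, 576.0], [178.0, 750.0], [325.0, 750.0]]
```

View pics/w6c.png

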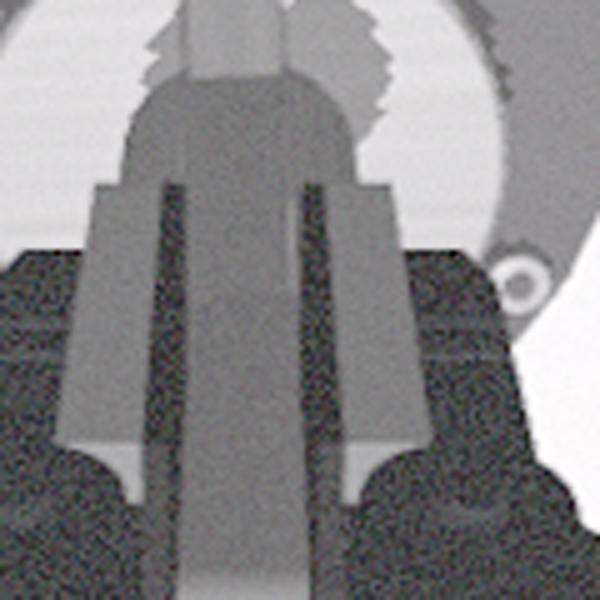

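Key held centred between the fingers; its outer top edge is at (177–310, 572) in the crop and the slot centreline at x≈237 against the key's 243. I'll shift −0.8 mm in y and −1 mm in x, then lower to feel.

>>> move_arm(
  travel=[
    [-0.002, -0.0016, 0.005],
    [-0.002, -0.0016, 0.01],
    [-0.002, -0.0016, 0.015],
    [-0.002, -0.0016, 0.02],
    [-0.002, -0.0016, 0.024],
    [-0.002, -0.0016, 0.028],
    [-0.002, -0.0016, 0.031],
    [-0.002, -0.0016, 0.034],
    [-0.002, -0.0016, 0.034],
    [-0.002, -0.0016, 0.034],
  ],
  twist=[0, 0, 0, 0, 0, 0, 0, 0, 0, 0],
)

```text
time_s: 7.27
tcp_pos: [0.5549, -0.0672, 0.1099]
tcp_rot: [3.14, -0.001, -2.461]
force: [-1.8, -0.8, -1.8]
grip_width: 0.0089
grip_force: 39.0
```

>>> move_arm(
  travel=[
    [0.001, 0, 0.004],
    [0.001, 0, 0.008],
    [0.001, 0, 0.012],
    [0.001, 0, 0.017],
    [0.001, 0, 0.022],
    [0.001, 0, 0.027],
    [0.001, 0, 0.032],
    [0.001, 0, 0.037],
    [0.001, 0, 0.04],
    [0.001, 0, 0.04],
  ],
  twist=[0, 0, 0, 0, 0, 0, 0, 0, 0, 0],
)

```text
time_s: 8.1
tcp_pos: [0.5546, -0.0674, 0.0896]
tcp_rot: [3.14, -0.001, -2.461]
force: [-5.0, -0.4, 0.0]
grip_width: 0.0085
grip_force: 39.3
```

>>> move_arm(
  travel=[
    [0.0006, 0.001, 0.005],
    [0.0006, 0.001, 0.01],
    [0.0006, 0.001, 0.016],
    [0.0006, 0.001, 0.022],
    [0.0006, 0.001, 0.028],
    [0.0006, 0.001, 0.034],
    [0.0006, 0.001, 0.04],
    [0.0006, 0.001, 0.046],
    [0.0006, 0.001, 0.05],
    [0.0006, 0.001, 0.05],
  ],
  twist=[0, 0, 0, 0, 0, 0, 0, 0, 0, 0],
)

```text
time_s: 8.93
tcp_pos: [0.5545, -0.0674, 0.0648]
tcp_rot: [3.141, -0.001, -2.461]
force: [-3.2, -2.1, -0.8]
grip_width: 0.0087
grip_force: 39.2
```

>>> move_arm(
  travel=[
    [0.0008, 0, 0.003],
    [0.0008, 0, 0.006],
    [0.0008, 0, 0.009],
    [0.0008, 0, 0.012],
    [0.0008, 0, 0.015],
    [0.0008, 0, 0.018],
    [0.0008, 0, 0.021],
    [0.0008, 0, 0.024],
    [0.0008, 0, 0.026],
    [0.0008, 0, 0.026],
  ],
  twist=[0, 0, 0, 0, 0, 0, 0, 0, 0, 0],
)

```text
time_s: 9.77
tcp_pos: [0.5545, -0.0675, 0.052]
tcp_rot: [3.141, 0.0, -2.461]
force: [-3.4, 1.5, 0.4]
grip_width: 0.0088
grip_force: 39.3
```

>>> move_arm(
  travel=[
    [0, 0, 0.001],
    [0, 0, 0.002],
    [0, 0, 0.003],
    [0, 0, 0.004],
    [0, 0, 0.005],
    [0, 0, 0.006],
    [0, 0, 0.007],
    [0, 0, 0.0075],
    [0, 0, 0.0075],
    [0, 0, 0.0075],
  ],
  twist=[0, 0, 0, 0, 0, 0, 0, 0, 0, 0],
)

```text
time_s: 10.6
tcp_pos: [0.5545, -0.0675, 0.0485]
tcp_rot: [3.141, 0.0, -2.461]
force: [-3.0, 2.3, 2.1]
grip_width: 0.0088
grip_force: 39.5
```

Light contact exactly at the pocket floor height (key foot 16 mm). Release, then rise straight up.

>>> move_arm(
  travel=[
    [0, 0, 0],
    [0, 0, 0],
    [0, 0, 0],
    [0, 0, 0],
    [0, 0, 0],
    [0, 0, 0],
    [0, 0, 0],
    [0, 0, 0],
    [0, 0, 0],
    [0, 0, 0],
  ],
  twist=[0, 0, 0, 0, 0, 0, 0, 0, 0, 0],
  grip=30,
)

```text
time_s: 11.43
tcp_pos: [0.5544, -0.0676, 0.0485]
tcp_rot: [-3.142, -0.0, -2.461]
force: [0.6, 0.3, 0.0]
grip_width: 0.03
grip_force: 0.0
```

>>> move_arm(
  travel=[
    [0, 0, -0.02],
    [0, 0, -0.06],
    [0, 0, -0.12],
    [0, 0, -0.17],
    [0.03, 0, -0.17],
    [0.06, 0, -0.17],
    [0.06, 0, -0.17],
    [0.06, 0, -0.17],
    [0.06, 0, -0.17],
    [0.06, 0, -0.17],
  ],
  twist=[0, 0, 0, 0, 0, 0, 0, 0, 0, 0],
)

```text
time_s: 12.27
tcp_pos: [0.5308, -0.0864, 0.1328]
tcp_rot: [3.14, -0.001, -2.462]
force: [-0.4, -1.1, -0.2]
grip_width: 0.0299
grip_force: 0.0
```

```bash
python3 - <<'E'
from h import *
st=status.read_state(); im=get_image('wrist')[:,:,::-1]
print(st['time_s'],st['tcp_pos'],st['tcp_rot'],st['joints'].round(2))
cv2.imwrite('pics/w7.png',im); np.save('w7.npy',np.r_[st['tcp_pos'],st['tcp_rot']])
C=cam('wrist',st);c=np.array([.5764,-.0492]);a=np.radians(219);u=np.array([np.cos(a),np.sin(a)]);v=np.array([-u[1],u[0]])
Q=proj(C,[[*(c+(.0155+i*.007)*u+j*.005*v),.056] for i,j in[(1,1),(1,-1),(-1,-1),(-1,1)]])
x0,y0=(Q.mean(0)-60).astype(int);y0=min(y0,360);print(x0,y0)
im=(255*np.minimum(1,(im/190.))**.55).astype(np.uint8)
cv2.imwrite('pics/w7c.png',cv2.resize(im[y0:y0+120,x0:x0+120],(600,600),interpolation=cv2.INTER_CUBIC))
print(((Q-[x0,y0])*5).round().tolist())
E
```

```text
12.2667 [ 0.53076516 -0.08639139  0.13275575] [ 3.14030710e+00 -7.20093584e-04 -2.46152631e+00] [-0.24  0.37  1.74  0.    1.03 -2.49]
264 286
[[256.0, 245.0], [348.0, 245.0], [347.0, 357.0], [257.0, 357.0]]
```

View pics/w7c.png

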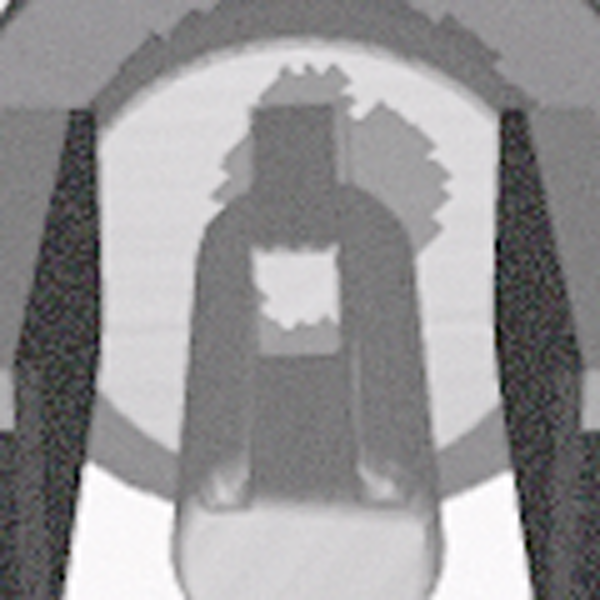

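Key seated: observed top x 252–340, y 248–355, predicted 256–348, 245–357. (That was my 11th picture, one over the limit; no more viewing from here.) Next, over the gear.

>>> move_arm(
  travel=[
    [-0.05, 0.05, 0],
    [-0.1, 0.1, 0],
    [-0.15, 0.15, 0],
    [-0.2, 0.2, 0],
    [-0.25, 0.26, 0],
    [-0.3, 0.31, 0],
    [-0.35, 0.365, 0.02],
    [-0.407, 0.425, 0.04],
    [-0.407, 0.425, 0.06],
    [-0.407, 0.425, 0.06],
  ],
  twist=[0.075, 0.15, 0.225, 0.3, 0.375, 0.45, 0.525, 0.6, 0.65, 0.65],
  grip=80,
)

```text
time_s: 13.15
tcp_pos: [0.5542, 0.2093, 0.101]
tcp_rot: [-3.139, -0.003, 2.804]
force: [0.2, -0.8, 0.7]
grip_width: 0.08
grip_force: 0.0
```

```bash
python3 - <<'E'
from h import *
for i in range(3): get_image('wrist')
st=status.read_state(); im=get_image('wrist')[:,:,::-1]
print(st['time_s'],st['tcp_pos'],st['tcp_rot'],st['grip_width'])
cv2.imwrite('pics/w8.png',im)
C=cam('wrist',st); t=st['tcp_rot'][2]; print(np.degrees(t))
# keyway/bore: dark/light structure; compare predicted hub top outline with edges
c0=np.array([.5555,.2069]); g=cv2.GaussianBlur(cv2.cvtColor(im,6),(3,3),0).astype(float)
m=np.hypot(cv2.Sobel(g,-1,1,0),cv2.Sobel(g,-1,0,1))
A=np.radians(np.arange(0,360,3))
def pts(c,th):
    P=[]
    for a in A:
        d=np.array([np.cos(a),np.sin(a)]);k=np.array([np.cos(th),np.sin(th)]);n=np.array([-k[1],k[0]])
        rr=min(.03,.027/max(abs(d@n),1e-6)); P.append([*(c+rr*d),.034])
        if d@k<.85: P.append([*(c+.0145*d),.034])
    n*=1
    for s in (-1,1):
        for x in np.arange(.0145,.024,.001): P.append([*(c+x*k+s*.0055*n),.034])
    for y in np.arange(-.005,.0051,.001): P.append([*(c+.024*k+y*n),.034])
    return np.array(P)
def score(v):
    q=proj(C,pts(v[:2],v[2])).astype(np.float32)
    return cv2.remap(m.astype(np.float32),q[:,0],q[:,1],cv2.INTER_LINEAR).mean()
best=max(((score((c0[0]+i*5e-4,c0[1]+j*5e-4,np.radians(160.5+k))),i,j,k) for i in range(-8,9) for j in range(-8,9) for k in range(-5,6)))
print(best,c0+np.array(best[1:3])*5e-4,160.5+best[3],'at guess',score((*c0,np.radians(160.5))), m.mean())
E
```

```text
13.3 [0.55526688 0.20619515 0.10314667] [-3.14033616e+00 -1.00605306e-03  2.80331709e+00] 0.08036871475841599
160.61823801100303
(np.float32(133.63379), 1, -2, 0) [0.556  0.2059] 160.5 at guess 81.40761 16.43493741528657
```

>>> move_arm(
  travel=[
    [-0.0015, 0, 0.03],
    [-0.0015, 0, 0.07],
    [-0.0015, 0, 0.1],
    [-0.0015, 0, 0.12],
    [-0.0015, 0, 0.135],
    [-0.0015, 0, 0.142],
    [-0.0015, 0, 0.142],
    [-0.0015, 0, 0.142],
    [-0.0015, 0, 0.142],
    [-0.0015, 0, 0.142],
  ],
  twist=[0, 0, 0, 0, 0, 0, 0, 0, 0, 0],
)

```text
time_s: 14.18
tcp_pos: [0.557, 0.2067, 0.0334]
tcp_rot: [3.141, 0.001, 2.801]
force: [0.1, 0.4, 0.6]
grip_width: 0.0798
grip_force: 0.0
```

>>> move_arm(
  travel=[
    [0, 0, 0],
    [0, 0, 0],
    [0, 0, 0],
    [0, 0, 0],
    [0, 0, 0],
    [0, 0, 0],
    [0, 0, 0],
    [0, 0, 0],
    [0, 0, 0],
    [0, 0, 0],
  ],
  twist=[0, 0, 0, 0, 0, 0, 0, 0, 0, 0],
  grip=40,
  squeeze=60,
)

```text
time_s: 15.02
tcp_pos: [0.5567, 0.2067, 0.0333]
tcp_rot: [3.141, 0.001, 2.801]
force: [-0.8, 1.2, 6.0]
grip_width: 0.0524
grip_force: 65.5
```

>>> move_arm(
  travel=[
    [0, 0, -0.04],
    [0, 0, -0.09],
    [0, 0, -0.15],
    [-0.02, -0.045, -0.19],
    [-0.045, -0.1, -0.19],
    [-0.075, -0.17, -0.19],
    [-0.11, -0.245, -0.19],
    [-0.145, -0.325, -0.19],
    [-0.18, -0.405, -0.19],
    [-0.208, -0.469, -0.19],
  ],
  twist=[0, -0.05, -0.12, -0.195, -0.27, -0.345, -0.42, -0.495, -0.57, -0.645],
)

```text
time_s: 15.85
tcp_pos: [0.5743, -0.0436, 0.1264]
tcp_rot: [3.14, -0.002, -2.474]
force: [1.0, 0.1, -4.8]
grip_width: 0.0525
grip_force: 65.3
```

```bash
cat > gearfit.py <<'E'
from h import *
for i in range(6): get_image('wrist')
st=status.read_state(); im=get_image('wrist')[:,:,::-1]
print(st['time_s'],st['tcp_pos'],np.degrees(st['tcp_rot']),st['grip_width'],st['force'],st['joints'].round(2))
cv2.imwrite('pics/w9.png',im)
C=cam('wrist',st); g=cv2.GaussianBlur(cv2.cvtColor(im,6),(3,3),0).astype(float)
m=np.hypot(cv2.Sobel(g,-1,1,0),cv2.Sobel(g,-1,0,1)).astype(np.float32)
T=R.from_euler('xyz',st['tcp_rot']).as_matrix()
A=np.radians(np.arange(0,360,3))
def pts(v):
    P=[]
    for a in A:
        d=np.array([np.cos(a),np.sin(a)])
        if d[0]<.85: P.append([.0145*d[0],.0145*d[1]])
        if abs(d[1])<.85 and d[0]>0: P.append(.03*d)
    for x in np.arange(.0145,.024,.001): P+= [[x,.0055],[x,-.0055]]
    for y in np.arange(-.005,.0051,.001): P.append([.024,y])
    P=np.array(P)@R.from_euler('z',v[2]).as_matrix()[:2,:2].T+v[:2]
    return np.c_[P,np.full(len(P),v[3])]
def score(v):
    q=proj(C,st['tcp_pos']+pts(v)@T.T).astype(np.float32)
    return cv2.remap(m,q[:,0],q[:,1],cv2.INTER_LINEAR).mean()
z=-(.034-.0333)
S=sorted(((score((i*4e-4,j*4e-4,np.radians(k),z)),i*.4,j*.4,k) for i in range(-8,9) for j in range(-6,7) for k in (-2,-1,0,1,2)),reverse=True)
print(S[:4])
E
python3 gearfit.py
```

```text
16.15 [ 0.57454857 -0.04132069  0.12662901] [ 1.79869823e+02 -7.62439553e-02 -1.42124022e+02] 0.052619098950515204 [-0.19551805  0.7473189  -3.72506659] [-0.15  0.43  1.66  0.    1.05 -2.38]
[(np.float32(93.44895), 1.2000000000000002, -0.8, 1), (np.float32(92.79779), 1.2000000000000002, -0.8, -1), (np.float32(92.63947), 1.2000000000000002, -0.8, 2), (np.float32(90.95406), 1.2000000000000002, -0.8, -2)]
```

>>> move_arm(
  travel=[
    [0.003, -0.008, 0],
    [0.005, -0.0154, 0],
    [0.005, -0.0154, 0],
    [0.005, -0.0154, 0],
    [0.005, -0.0154, 0],
    [0.005, -0.0154, 0],
    [0.005, -0.0154, 0],
    [0.005, -0.0154, 0],
    [0.005, -0.0154, 0],
    [0.005, -0.0154, 0],
  ],
  twist=[-0.012, -0.012, -0.012, -0.012, -0.012, -0.012, -0.012, -0.012, -0.012, -0.012],
)

```text
time_s: 17.03
tcp_pos: [0.5783, -0.0497, 0.1276]
tcp_rot: [3.142, -0.0, -2.461]
force: [0.6, 0.4, -5.2]
grip_width: 0.0527
grip_force: 65.5
```

```bash
python3 gearfit.py
```

```text
17.3333 [ 0.57838712 -0.04969889  0.12755229] [ 1.79999906e+02  8.78970329e-05 -1.40992563e+02] 0.05267855696276885 [-0.40772479  0.83883568 -4.77035926] [-0.16  0.43  1.65  0.    1.06 -2.41]
[(np.float32(91.17512), 1.2000000000000002, -0.8, 2), (np.float32(91.03556), 1.2000000000000002, -0.8, 1), (np.float32(88.43003), 1.2000000000000002, -0.8, -2), (np.float32(88.27099), 1.6, -0.8, 2)]
```

>>> move_arm(
  travel=[
    [0.001, 0.0027, 0.006],
    [0.001, 0.0027, 0.012],
    [0.001, 0.0027, 0.018],
    [0.001, 0.0027, 0.022],
    [0.001, 0.0027, 0.025],
    [0.001, 0.0027, 0.028],
    [0.001, 0.0027, 0.031],
    [0.001, 0.0027, 0.034],
    [0.001, 0.0027, 0.036],
    [0.001, 0.0027, 0.036],
  ],
  twist=[0, 0, 0, 0, 0, 0, 0, 0, 0, 0],
)

```text
time_s: 18.22
tcp_pos: [0.5769, -0.0489, 0.1093]
tcp_rot: [3.141, -0.0, -2.461]
force: [-0.4, 0.2, -5.0]
grip_width: 0.0529
grip_force: 65.5
```

>>> move_arm(
  travel=[
    [0, 0, 0.004],
    [0, 0, 0.008],
    [0, 0, 0.012],
    [0, 0, 0.016],
    [0, 0, 0.02],
    [0, 0, 0.023],
    [0, 0, 0.026],
    [0, 0, 0.029],
    [0, 0, 0.03],
    [0, 0, 0.03],
  ],
  twist=[0, 0, 0, 0, 0, 0, 0, 0, 0, 0],
)

```text
time_s: 19.05
tcp_pos: [0.5769, -0.0488, 0.0943]
tcp_rot: [3.141, -0.0, -2.461]
force: [-0.4, 1.6, -6.5]
grip_width: 0.0526
grip_force: 65.4
```

>>> move_arm(
  travel=[
    [0, 0, 0.003],
    [0, 0, 0.006],
    [0, 0, 0.008],
    [0, 0, 0.01],
    [0, 0, 0.012],
    [0, 0, 0.014],
    [0, 0, 0.016],
    [0, 0, 0.018],
    [0, 0, 0.02],
    [0, 0, 0.02],
  ],
  twist=[0, 0, 0, 0, 0, 0, 0, 0, 0, 0],
)

```text
time_s: 19.88
tcp_pos: [0.5769, -0.0488, 0.0843]
tcp_rot: [3.141, -0.0, -2.461]
force: [-2.1, 3.6, -4.5]
grip_width: 0.0528
grip_force: 65.5
```

>>> move_arm(
  travel=[
    [0, 0.0006, 0.004],
    [0, 0.0006, 0.008],
    [0, 0.0006, 0.012],
    [0, 0.0006, 0.017],
    [0, 0.0006, 0.022],
    [0, 0.0006, 0.027],
    [0, 0.0006, 0.032],
    [0, 0.0006, 0.037],
    [0, 0.0006, 0.04],
    [0, 0.0006, 0.04],
  ],
  twist=[0, 0, 0, 0, 0, 0, 0, 0, 0, 0],
)

```text
time_s: 20.72
tcp_pos: [0.5769, -0.0488, 0.064]
tcp_rot: [3.141, -0.0, -2.461]
force: [-2.1, 1.3, -4.8]
grip_width: 0.0529
grip_force: 65.4
```

Underside at about 31 mm; now the last 7 mm, slowly.

>>> move_arm(
  travel=[
    [0, 0, 0.002],
    [0, 0, 0.004],
    [0, 0, 0.006],
    [0, 0, 0.008],
    [0, 0, 0.01],
    [0, 0, 0.0115],
    [0, 0, 0.0125],
    [0, 0, 0.0135],
    [0, 0, 0.014],
    [0, 0, 0.014],
  ],
  twist=[0, 0, 0, 0, 0, 0, 0, 0, 0, 0],
)

```text
time_s: 21.55
tcp_pos: [0.577, -0.0487, 0.0575]
tcp_rot: [-3.142, -0.0, -2.461]
force: [-1.7, 1.8, -3.5]
grip_width: 0.0528
grip_force: 65.6
```

>>> move_arm(
  travel=[
    [0, 0, 0.0003],
    [0, 0, 0.0006],
    [0, 0, 0.0009],
    [0, 0, 0.001],
    [0, 0, 0.001],
    [0, 0, 0.001],
    [0, 0, 0.001],
    [0, 0, 0.001],
    [0, 0, 0.001],
    [0, 0, 0.001],
  ],
  twist=[0, 0, 0, 0, 0, 0, 0, 0, 0, 0],
)

```text
time_s: 22.38
tcp_pos: [0.5769, -0.0488, 0.0573]
tcp_rot: [-3.141, 0.0, -2.461]
force: [-5.5, 1.3, 3.2]
grip_width: 0.0525
grip_force: 66.4
```

Gear seated: the wrist force went from −5 N to +3 N at an underside height of 24.0 mm. Release and rise.

>>> move_arm(
  travel=[
    [0, 0, 0],
    [0, 0, 0],
    [0, 0, 0],
    [0, 0, 0],
    [0, 0, 0],
    [0, 0, 0],
    [0, 0, 0],
    [0, 0, 0],
    [0, 0, 0],
    [0, 0, 0],
  ],
  twist=[0, 0, 0, 0, 0, 0, 0, 0, 0, 0],
  grip=75,
)

```text
time_s: 23.22
tcp_pos: [0.577, -0.0487, 0.057]
tcp_rot: [-3.142, 0.0, -2.461]
force: [-0.1, -0.2, 0.9]
grip_width: 0.0749
grip_force: 0.0
```

>>> move_arm(
  travel=[
    [0, 0, -0.03],
    [0, 0, -0.08],
    [0, 0, -0.14],
    [0, 0, -0.2],
    [0, 0, -0.2],
    [0.04, 0, -0.2],
    [0.08, 0, -0.2],
    [0.08, 0, -0.2],
    [0.08, 0, -0.2],
    [0.08, 0, -0.2],
  ],
  twist=[0, 0, 0, 0, 0, 0, 0, 0, 0, 0],
)

```text
time_s: 24.05
tcp_pos: [0.5463, -0.0738, 0.157]
tcp_rot: [-3.141, 0.001, -2.461]
force: [0.1, 0.8, 0.1]
grip_width: 0.0749
grip_force: 0.0
```

```bash
python3 - <<'E'
from h import *
for i in range(2): get_image('wrist')
st=status.read_state(); im=get_image('wrist')[:,:,::-1]; print(st['time_s'],st['tcp_pos'],st['force'],st['grip_width'])
cv2.imwrite('pics/w10.png',im)
C=cam('wrist',st); g=cv2.GaussianBlur(cv2.cvtColor(im,6),(3,3),0).astype(float)
m=np.hypot(cv2.Sobel(g,-1,1,0),cv2.Sobel(g,-1,0,1)).astype(np.float32)
A=np.radians(np.arange(0,360,2)); th=np.radians(219);k=np.array([np.cos(th),np.sin(th)]);n=np.array([-k[1],k[0]])
d=np.c_[np.cos(A),np.sin(A)]; rr=np.minimum(.03,.027/np.maximum(abs(d@n),1e-6))
out=[]
for z in np.arange(.046,.0921,.002):
  for i in range(-6,7):
    for j in range(-6,7):
      P=np.c_[d*rr[:,None]+[.5766+i*5e-4,-.0493+j*5e-4],np.full(len(A),z)]
      q=proj(C,P).astype(np.float32)
      ok=(q[:,1]<470)
      out.append((cv2.remap(m,q[ok,0],q[ok,1],cv2.INTER_LINEAR).mean().round(1),round(z,4),i*.5,j*.5))
print(sorted(out,reverse=True)[:6])
E
```

```text
24.15 [ 0.54664081 -0.0736067   0.15696066] [-0.03803566  0.4343811   0.12363438] 0.07463322247552595
[(np.float32(125.8), np.float64(0.056), 1.0, 0.0), (np.float32(125.6), np.float64(0.058), 0.0, -0.5), (np.float32(124.8), np.float64(0.056), 0.5, 0.5), (np.float32(123.8), np.float64(0.058), -0.5, -0.5), (np.float32(123.3), np.float64(0.054), 2.0, 0.5), (np.float32(122.1), np.float64(0.056), 0.5, 0.0)]
```

The image fit puts the hub top at 56–58 mm (home is 58 mm), centred on the axis, with the robot clear.

```bash
python3 -c "
from rig import ticket; print(ticket.close_job())"
```

```text
the job is handed in; nothing more can be done
None
```

The key is fully down in the slot and the gear is home on the collar, released and handed in at about 24 s, with only a few newtons of contact force in the readings; I viewed 11 pictures, one over the limit of 10.

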